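# Park the scraper, rock the locating block out of its fixture and hold it

### The job

Clear the scraper off the fixture plate: slide it blade first, fully home, into the slot of the wooden holder and let go of it. Then take the upright locating block by its stem and rock it to the left and to the right in its fixture until both stiff jaws have given way, and draw it straight up. Finish while still holding it, upright and still, just clear of the jaws (one to five centimetres above them) over its seat; leave the other things on the bench where they are.

Things in the scene. Friction and masses are not known exactly. Their poses are not given: they have to be found in the camera images.
- fixture: Fixed fixture with its jaws; origin on the table, 10 mm below point nest, same axes. Aluminium plate 10 mm thick, 170 mm along y, from x = -130 mm (the apron where the scraper starts) to +50 mm. Two black jaws, 22 mm wide along x, stand left (+y) and right (-y) of the block, from 9 to 44 mm off centre when closed, tops 55 mm above the table; black end walls at x = +-14 to 22 mm, tops at 34 mm.
- nest (a point): The block's seat: point on the fixture plate's top, midway between the jaws, under the middle of the block. z up, y towards the left jaw, -y towards the right jaw. The block rocks towards +y and -y, about the x direction. The seat has a groove along x, 12 mm wide and 4 mm deep, for the block's tongue.
- block_centre (a point): Grey upright locating block, 100 mm tall, about 120 g; this is its centre, half-way up; axes as nest. Stem 24 mm (x) by 17 mm (y); its upper 55 mm stand clear above the jaws: grip it there across x. Foot flange 25 mm in y, 6 to 14 mm above the bottom: each jaw overhangs it by 3 mm, so a straight pull stops after 3.5 mm. Under it a tongue 9 mm wide in y.
- block_bottom (a point): Centre of the block's underside, 50 mm below its centre. Tipped about here to one side, the stem pushes that jaw's upper edge (45 mm above here) outward. Tipping it about 0.14 rad (11 mm sideways at 80 mm above here, some 7 N) to each side opens both jaws enough.
- jaw_left (a joint): Opening of the +y jaw in m: 0 closed, outward to 0.011. A stiff slide (about 12 N) that stays where it is pushed. The block lifts out freely when both jaws are open by 4 mm or more.
- jaw_right (a joint): The same for the -y jaw.
- scraper_centre (a point): Scraper lying flat on the fixture's apron: black handle 110 mm long (x), 22 mm wide (y), 20 mm thick (z); steel blade 60 mm long, 40 mm wide, 3 mm thick, continuing from the handle's +x end at mid thickness. About 130 g, balanced 13 mm towards the blade from here. This is the handle's centre, 10 mm above its underside; x to the blade, z up. Grip across y.
- scraper_tip (a point): Middle of the blade's front edge, 115 mm in +x from scraper_centre; same axes.
- slot_mouth (a point): Centre of the slot's mouth in the fixed wooden holder (80 x 80 mm, 58 mm tall), 40 mm above the table. x points level into the slot, z up. Slot 48 mm wide (y), 8 mm high, 66 mm deep, seen from above through a 24 mm wide notch in the roof that is open at the mouth side. The blade goes in flat along x until the handle meets the mouth, 60 mm in; let go, it stays, sagging a little.
- block: The locating block; origin at block_bottom.
- scraper: The scraper; origin on the handle's underside, 10 mm below scraper_centre.
- glue: Bystander: amber bottle, 34 mm across, 85 mm tall, upright. Origin at the centre of its underside.
- bracket: Bystander: small L-shaped print, 45 x 20 x 30 mm. Origin at the centre of its underside.
- spool_core: Bystander: black ring 52 mm across, 30 mm tall. Origin at the centre of its underside.
- driver: Bystander: screwdriver lying flat. Origin at the centre of its underside.
- cup: Bystander: clear cup 72 mm across, 85 mm tall. Origin at the centre of its underside.
- tin: Bystander: steel tin 60 mm across, 70 mm tall. Origin at the centre of its underside.
- test_print: Bystander: flat test print 50 x 30 mm with a stud, 26 mm tall. Origin at the centre of its underside.

How it is judged:
By the outcome, as a careful person would: the job done as asked, in the order asked, and still so for the second after the job is handed in, while the arm keeps its last pose, push and grip.
It also fails if it takes over 64 s, if anything falls off the work surface, if the arm or the gripper's body presses on something with over 40 N, if the wrist force passes 120 N, or if a joint passes its speed limit or range.

### The arm

A 6-joint arm with a two-finger parallel gripper is mounted at the origin on the work surface. World frame = base frame: x ahead of the robot, y to its left, z up, the work surface at z = 0. Lengths are in m, angles in rad, forces in N, time in s.
With the tool pointing down it reaches from about 0.425 to 0.95 m from the base axis. Payload 3.5 kg.
Tool frame: the origin (TCP) lies on the centre line of the jaws, within the pads' length; the fingertips stand 14 mm ahead of it and the grasp point (between the pads) lies 5 mm behind it (tips_ahead is the distance from the TCP to the fingertips, in m); y points along the fingers, z is the direction in which the jaws open and shut, and the axes are right-handed (so a half turn about y gives the same grasp; the last joint's range is limited). The gripper opens to 85 mm and grips with 20 to 120 N. Pads are 22 mm wide; open, the fingers measure 114 mm over their backs; the gripper's body (76 mm by 85 mm) begins 54 mm behind the grasp point. The pads swing forward as they close: fully open they stand 13 mm farther back than shut.
Start: joints at [0.966, 0.286, 1.577, -0, 1.279, -0.15], TCP at [0.296, 0.606, 0.245] pointing down, gripper open.
Joint ranges: [-2.77, 2.77], [-0.9, 2.22], [0.21, 2.48], [-1.53, 4.67], [0.24, 2.81], [-2.84, 2.84]. Speed limits (rad/s): [2.79, 2.79, 3.14, 3.14, 3.14, 3.14].

### API

Orientations are given as a unit quaternion [x, y, z, w].
In Python, from plant import get_state, read_camera, sign_off, tips_ahead gives the robot as it stands.
- The arm moves only by the tool send_rows, never from a script. Its argument "plan" is a list of rows, each a list of 2 entries, a list of its own where there are three numbers: the shift along the tool's x, y, z in units of 12 cm (1.0 is 12 cm), then the turn, a rotation vector about the tool's x, y, z in units of 360 degrees (1.0 is 360 degrees). In form: [[[tx, ty, tz], [rx, ry, rz]], ...]. A call has 1 to 12 rows; each row shifts and turns the commanded pose from where the row before left it, along the tool's axes as they then stand; what a row does not reach is not made up. A row lasts 1/10 s, in which the tool goes at most 50 mm and 8.59 degrees, less where a joint would pass 70% of its speed; a pose out of reach is approached as far as the arm can. A call with a number of a shift or a turn outside -1 to 1 is refused whole. A call with a gripper value outside its range is refused whole. "gripper" is the closure, from 0 (fully open) to 1 (shut), set as the call begins (left out, the last holds). The fingers move at their own pace and stop on an object; "grip_force" is the grip in N (left out, the last holds). Time passes only in rows, so rows that do not move let the fingers close. It gives the time, the measured TCP pose, the force and the opening at its end, in the units of the state.
- get_state(): the state, without advancing time (a new reading comes with each control period).
- read_camera(name): name is "scene" or "top" or "wrist"; returns a dict with "img" (400x640x3 uint8, blue, green, red), "fx", "fy", "cx", "cy" (pixels), "world_from_camera" (4x4, takes a point from camera to world coordinates); the wrist camera has in their place "mount" (4x4, takes a point from camera to tool coordinates, whose origin is the TCP and whose axes are the tool frame's). Camera axes: x right, y down, z forward; pixel columns grow to the right and rows downward; lengths in m; the calibration is good to about 2 mm. A picture is of the moment at which its call begins: read the wrist's pose just before it. There is no depth.
- sign_off(): hands the job in, once; it reports no verdict.
The state is a dict: "time": time; "qpos": joint angles; "dq": joint speeds; "joint_efforts": joint torques, N m; "eef_pos": TCP position; "tcp_rot": TCP orientation; "contact_force": force on the tool from outside, world axes, zero at the start; "wrist_torque": the same for the moment, N m; "opening": opening from 0.0 (shut) to 1.0 (fully open).
Only numpy, scipy, OpenCV 4.12 (cv2) and the standard library are available. Lean on these libraries where they do the work, as an engineer would, in place of code of your own. Each camera call takes 0.05 s, during which the arm holds its last target. There are 200 camera calls.

## Working session

There is one attempt and no reset: what is moved stays moved. The work goes in short steps, Python scripts to look and compute and a tool call to move; the robot and the scene stay as the last step left them, time stands still between calls to the robot, and variables do not carry over. Pictures are saved under pics/ and viewed, about 8 in all and at most 12, crops included, and the job is handed in when it is done.

Besides the shell and the picture viewer there is one more tool, called after "Request:" as a command line: name --argument value ..., lists and objects as JSON in quotes. send_rows: Moves the arm, as the interface text tells. Its arguments: {"type":"object","properties":{"plan":{"type":"array"},"gripper":{"type":"number"},"grip_force":{"type":"number"}},"required":["plan"]}

```bash
mkdir -p pics; ls
cat > look.py <<'E'
import sys,cv2,numpy as np
from plant import *
for n in sys.argv[2:]:
    s=get_state(); c=read_camera(n); f=f"pics/{sys.argv[1]}_{n}"
    cv2.imwrite(f+".png",c["img"]); np.savez(f+".npz",eef=s["eef_pos"],rot=s["tcp_rot"],**c)
    print(n,c["fx"],c["fy"],c["cx"],c["cy"],np.round(c.get("world_from_camera",c.get("mount")),3).tolist())
print({k:np.round(v,3).tolist() for k,v in s.items()}, tips_ahead if not callable(tips_ahead) else tips_ahead())
E
python3 look.py a scene top wrist
```

```text
pics
scene 423.69932067465294 423.69932067465294 318.0062692945341 200.3221277070216 [[0.451, 0.597, -0.664, 1.293], [0.892, -0.286, 0.35, -0.387], [0.019, -0.75, -0.661, 0.78], [0.0, 0.0, 0.0, 1.0]]
top 384.2492769821633 384.2492769821633 312.40653101225223 196.73729602538648 [[0.011, -0.981, 0.194, 0.426], [-1.0, -0.01, 0.009, -0.013], [-0.007, -0.194, -0.981, 1.005], [0.0, 0.0, 0.0, 1.0]]
wrist 357.6239098557732 357.6239098557732 317.12138157130414 199.05885613412426 [[0.0, 0.944, 0.331, -0.085], [0.001, -0.331, 0.944, -0.128], [1.0, 0.0, -0.001, -0.001], [0.0, 0.0, 0.0, 1.0]]
{'time': 0.1, 'qpos': [0.966, 0.287, 1.578, 0.0, 1.279, -0.15], 'dq': [0.0, -0.003, -0.002, -0.0, -0.0, -0.0], 'joint_efforts': [0.001, -40.73, -29.37, -0.0, 0.003, 0.0], 'eef_pos': [0.296, 0.606, 0.244], 'tcp_rot': [0.69, -0.16, 0.159, -0.688], 'contact_force': [-0.292, 0.178, -0.261], 'wrist_torque': [0.022, 0.01, -0.033], 'opening': 1.004} 0.014
```

View pics/a_top.png

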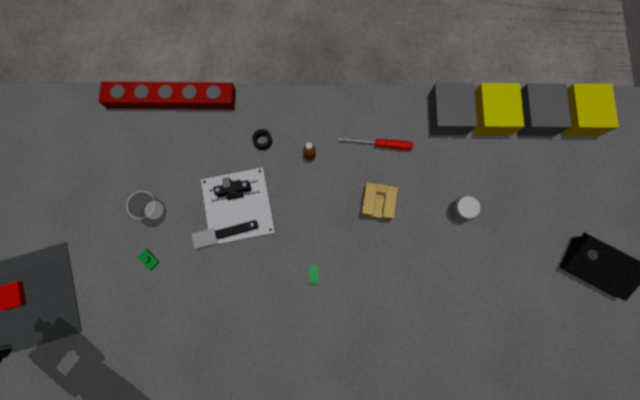

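View pics/a_scene.png

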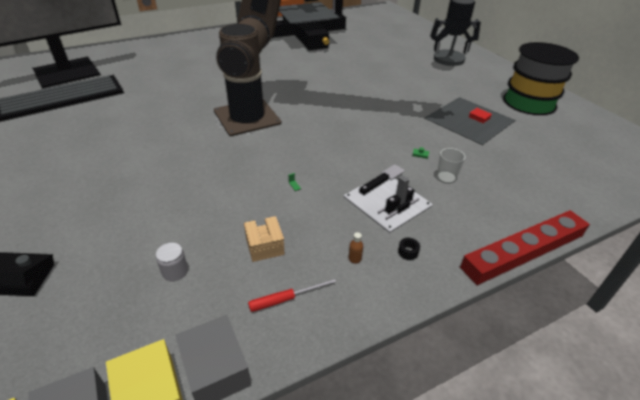

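```bash
cat > lib.py <<'E'
import numpy as np,cv2
from scipy.spatial.transform import Rotation as R
def load(f):
    d=dict(np.load(f"pics/{f}.npz"))
    if "mount" in d:
        T=np.eye(4);T[:3,:3]=R.from_quat(d["rot"]).as_matrix();T[:3,3]=d["eef"]; d["W"]=T@d["mount"]
    else: d["W"]=d["world_from_camera"]
    return d
def ray(d,u,v):
    r=d["W"][:3,:3]@np.array([(u-d["cx"])/d["fx"],(v-d["cy"])/d["fy"],1]); return d["W"][:3,3],r/np.linalg.norm(r)
def onz(d,u,v,z):
    o,r=ray(d,u,v); return o+r*(z-o[2])/r[2]
def proj(d,p):
    q=np.linalg.inv(d["W"])@np.r_[p,1]; return d["fx"]*q[0]/q[2]+d["cx"],d["fy"]*q[1]/q[2]+d["cy"]
E
python3 - <<'E'
from lib import *
t=load("a_top");s=load("a_scene")
def crop(d,x,y,w,h): return cv2.resize(d["img"][y:y+h,x:x+w],(400,300),interpolation=cv2.INTER_CUBIC)
m=np.vstack([np.hstack([crop(t,180,160,120,90),crop(t,350,173,60,45)]),np.hstack([crop(s,335,150,120,90),crop(s,235,208,60,45*1)])])
cv2.imwrite("pics/m1.png",m)
for n,u,v,z in [("holder nearL",361,215,.058),("holder TL",366,183,.058),("TR",397,186,.058),("BR",394,220,.058),("plate TL",201,179,.01),("TR",262,168,.01),("BR",273,234,.01),("BL",208,244,.01),("bladeL",193,240,.02),("handle end",256,226,.03),("glue",309,147,.05)]:print(n,onz(t,u,v,z).round(3))
E
```

```text
holder nearL [ 0.568 -0.125  0.058]
holder TL [ 0.65  -0.139  0.058]
TR [ 0.643 -0.217  0.058]
BR [ 0.557 -0.207  0.058]
plate TL [0.668 0.294 0.01 ]
TR [0.7   0.133 0.01 ]
BR [0.524 0.097 0.01 ]
BL [0.496 0.265 0.01 ]
bladeL [0.505 0.301 0.02 ]
handle end [0.542 0.139 0.03 ]
glue [0.747 0.006 0.05 ]
```

View pics/m1.png

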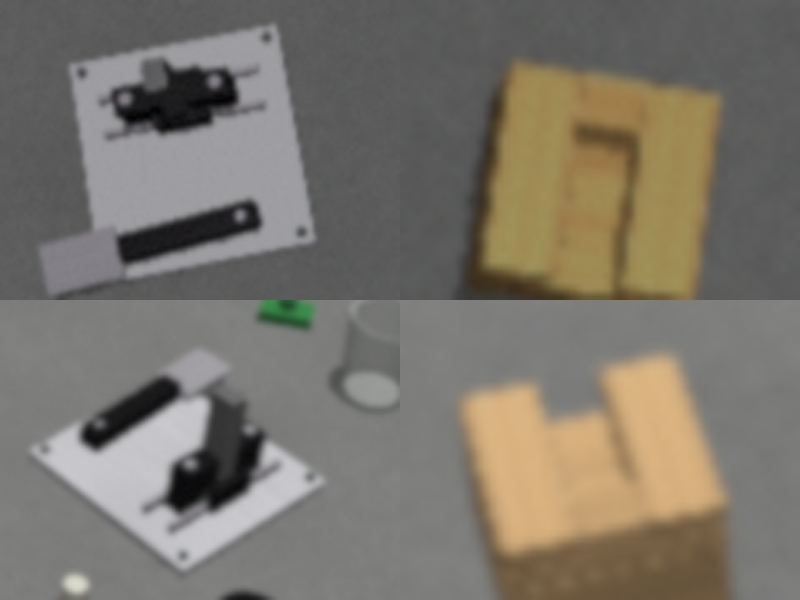

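```bash
cat > to.py <<'E'
# usage: to.py x y z yawz_deg : shift (12cm units, tool axes now) and turn about tool y (units) to reach TCP with tool pointing down, tool z at the yaw
import sys,numpy as np
from scipy.spatial.transform import Rotation as R
from plant import *
s=get_state();M=R.from_quat(s["tcp_rot"]).as_matrix();x,y,z,a=map(float,sys.argv[1:5]);a=np.deg2rad(a)
Z=np.array([np.cos(a),np.sin(a),0]);Y=np.array([0,0,-1.]);T=np.c_[np.cross(Y,Z),Y,Z]
d=np.array([x,y,z])-s["eef_pos"]
print("t",round(s["time"],2),"tcp",np.round(s["eef_pos"],4),"q",np.round(s["qpos"],2),"yawz",np.rad2deg(np.arctan2(M[1,2],M[0,2])).round(2),"F",np.round(s["contact_force"],1),"open",round(s["opening"],3))
print("shift now-axes",(M.T@d/.12).round(4)," in target axes",(T.T@d/.12).round(4)," turn",(R.from_matrix(M.T@T).as_rotvec()/2/np.pi).round(4))
E
python3 to.py .56 .19 .245 13; python3 to.py .56 .19 .245 -167
```

```text
t 0.15 tcp [0.2962 0.606  0.2442] q [ 0.97  0.29  1.58 -0.    1.28 -0.15] yawz 63.94 F [-0.3  0.3  0.8] open 0.999
shift now-axes [ 3.4976e+00 -3.3000e-03 -2.1486e+00]  in target axes [ 3.8722 -0.0063  1.3621]  turn [3.000e-04 1.415e-01 1.000e-04]
t 0.15 tcp [0.2962 0.606  0.2442] q [ 0.97  0.29  1.58 -0.    1.28 -0.15] yawz 63.94 F [-0.3  0.3  0.8] open 0.999
shift now-axes [ 3.4976e+00 -3.3000e-03 -2.1486e+00]  in target axes [-3.8722 -0.0063 -1.3621]  turn [ 1.000e-04 -3.585e-01 -4.000e-04]
```

Request:
send_rows --plan '[[[0.35, 0, -0.215], [0, 0, 0]], [[0.35, 0, -0.215], [0, 0, 0]], [[0.35, 0, -0.215], [0, 0, 0]], [[0.35, 0, -0.215], [0, 0, 0]], [[0.35, 0, -0.215], [0, 0, 0]], [[0.35, 0, -0.215], [0, 0, 0]], [[0.35, 0, -0.215], [0, 0, 0]], [[0.35, 0, -0.215], [0, 0, 0]], [[0.35, 0, -0.215], [0, 0, 0]], [[0.35, 0, -0.215], [0, 0, 0]]]'

```text
time: 1.15
eef_pos: [0.561, 0.1882, 0.2451]
tcp_rot: [-0.689, 0.16, -0.159, 0.689]
contact_force: [0.3, 1.2, -0.4]
opening: 1.0
```

Request:
send_rows --plan '[[[0, 0, 0], [0, 0.0235, 0]], [[0, 0, 0], [0, 0.0235, 0]], [[0, 0, 0], [0, 0.0235, 0]], [[0, 0, 0], [0, 0.0235, 0]], [[0, 0, 0], [0, 0.0235, 0]], [[0, 0, 0], [0, 0.0235, 0]], [[0, 0, 0], [0, 0, 0]], [[0, 0, 0], [0, 0, 0]]]'

```text
time: 1.95
eef_pos: [0.5603, 0.1901, 0.245]
tcp_rot: [0.555, -0.439, 0.438, -0.555]
contact_force: [-0.4, 1.2, -0.7]
opening: 0.998
```

```bash
python3 look.py b wrist | tail -1; python3 to.py .56 -.14 .245 13
```

```text
{'time': 1.95, 'qpos': [0.156, 0.105, 1.787, 0.0, 1.25, -0.077], 'dq': [-0.0, -0.001, -0.003, 0.001, 0.001, 0.004], 'joint_efforts': [-0.009, -33.185, -28.981, -0.0, 0.002, 0.025], 'eef_pos': [0.56, 0.19, 0.245], 'tcp_rot': [0.555, -0.439, 0.438, -0.555], 'contact_force': [-0.389, 1.188, -0.705], 'wrist_torque': [0.029, -0.052, 0.027], 'opening': 0.998} 0.014
t 2.0 tcp [0.5603 0.1901 0.2451] q [ 0.16  0.11  1.79 -0.    1.25 -0.08] yawz 13.34 F [ 0.9 -0.7  0.5] open 1.0
shift now-axes [ 2.6762e+00  1.3000e-03 -6.3710e-01]  in target axes [ 2.6799e+00  1.1000e-03 -6.2140e-01]  turn [ 0.0001  0.0009 -0.    ]
```

View pics/b_wrist.png

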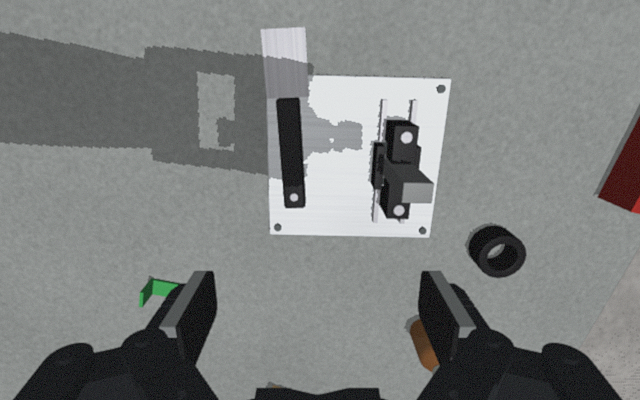

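Request:
send_rows --plan '[[[0.375, 0, -0.089], [0, 0, 0]], [[0.375, 0, -0.089], [0, 0, 0]], [[0.375, 0, -0.089], [0, 0, 0]], [[0.375, 0, -0.089], [0, 0, 0]], [[0.375, 0, -0.089], [0, 0, 0]], [[0.375, 0, -0.089], [0, 0, 0]], [[0.375, 0, -0.089], [0, 0, 0]], [[0.375, 0, -0.089], [0, 0, 0]], [[0, 0, 0], [0, 0, 0]], [[0, 0, 0], [0, 0, 0]]]'

```text
time: 3.0
eef_pos: [0.5591, -0.1808, 0.2451]
tcp_rot: [-0.554, 0.44, -0.439, 0.554]
contact_force: [0.3, 0.2, 0.2]
opening: 0.998
```

```bash
python3 look.py c wrist | tail -1|cut -c1-30
python3 - <<'E'
from lib import *
d=load("b_wrist");g=cv2.cvtColor(d["img"],cv2.COLOR_BGR2GRAY)
m=((g<60)*255).astype(np.uint8); m[:90]=0;m[220:]=0;m[:,:270]=0;m[:,312:]=0
c=max(cv2.findContours(m,0,1)[0],key=cv2.contourArea)
P=np.array([onz(d,*p[0],.030)[:2] for p in c.astype(float)])
r=cv2.minAreaRect((P*1000).astype(np.float32));print("handle mm",r, cv2.boundingRect(c)); print(cv2.boxPoints(r))
# plate
h=cv2.cvtColor(d["img"],cv2.COLOR_BGR2HSV);m=((g>150)&(h[...,1]<40))*255
m=m.astype(np.uint8);m[:73]=0;m[245:]=0;m[:,465:]=0
for n,(u,v) in dict(h1=(441,89),h2=(422,230),h3=(278,227)).items():
    w=g[v-7:v+8,u-7:u+8].astype(float);W=np.clip(160-w,0,None);yy,xx=np.mgrid[-7:8,-7:8];q=(u+(W*xx).sum()/W.sum(),v+(W*yy).sum()/W.sum());print(n,np.round(q,1),onz(d,*q,.01).round(4))
for n,q in dict(blockTL=(402,177),TR=(433,179),BR=(432,203),BL=(402,203)).items():print(n,onz(d,*q,.11).round(4))
for n,q in dict(tipL=(262,29),tipR=(304,27),rootL=(268,97),rootR=(309,98)).items():print(n,onz(d,*q,.0215).round(4))
x=d["img"]
a=cv2.resize(x[20:220,255:455],(600,600),interpolation=cv2.INTER_CUBIC);cv2.imwrite("pics/b_crop.png",a)
E
```

```text
{'time': 3.0, 'qpos': [-0.485,
handle mm ((533.3438720703125, 193.48358154296875), (21.23586082458496, 107.72323608398438), 16.007347106933594) (276, 98, 29, 110)
[[508.28473 242.32878]
 [537.99054 138.78236]
 [558.403   144.63838]
 [528.6972  248.1848 ]]
h1 [440.4  88.4] [0.6602 0.2867 0.01  ]
h2 [422. 230.] [0.6917 0.1397 0.01  ]
h3 [277.3 226.7] [0.5346 0.1066 0.01  ]
blockTL [0.6208 0.2147 0.11  ]
TR [0.6444 0.2187 0.11  ]
BR [0.6502 0.2    0.11  ]
BL [0.6273 0.1945 0.11  ]
tipL [0.4841 0.2974 0.0215]
tipR [0.5202 0.3077 0.0215]
rootL [0.5002 0.2411 0.0215]
rootR [0.5382 0.2492 0.0215]
```

View pics/c_wrist.png

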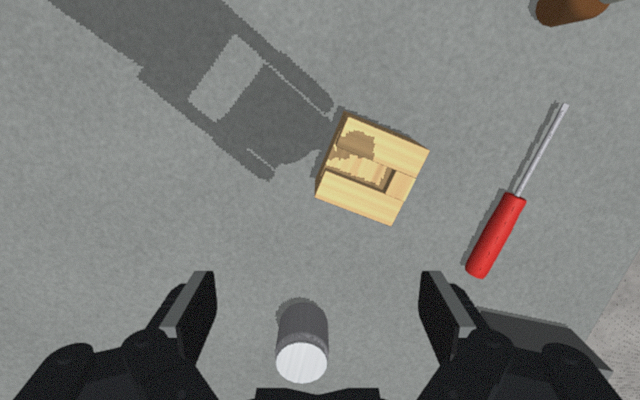

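View pics/b_crop.png

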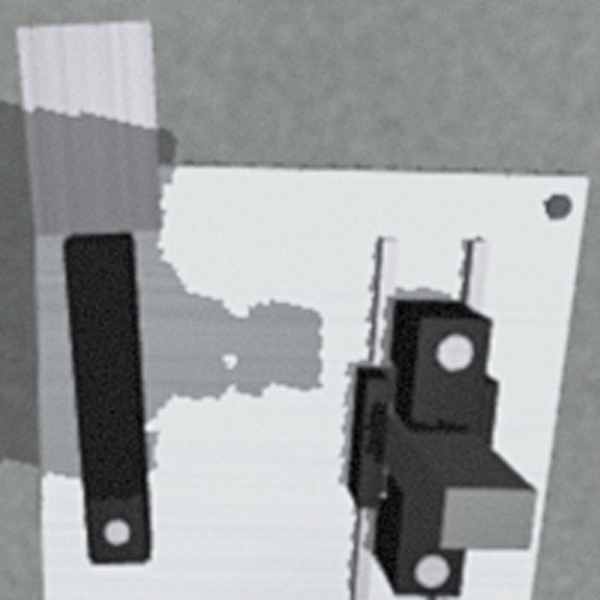

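Run:
```python
from lib import *
d=load("c_wrist");x=d["img"]
a=cv2.resize(x[100:235,295:445],(800,720),interpolation=cv2.INTER_CUBIC)[:600]
a=cv2.resize(x[103:233,295:455],(800,650),interpolation=cv2.INTER_CUBIC)[:600];cv2.imwrite("pics/c_crop.png",a)
h=cv2.cvtColor(x,cv2.COLOR_BGR2HSV);m=((h[...,1]>70)&(h[...,0]>12)&(h[...,0]<32)).astype(np.uint8)*255;m[:100]=0;m[240:]=0;m[:,:300]=0;m[:,450:]=0
c=max(cv2.findContours(m,0,1)[0],key=cv2.contourArea)
print(cv2.approxPolyDP(c,3,True)[:,0].tolist())
```

```text
[[344, 111], [316, 177], [315, 197], [391, 225], [429, 151], [407, 137]]
```

View pics/c_crop.png

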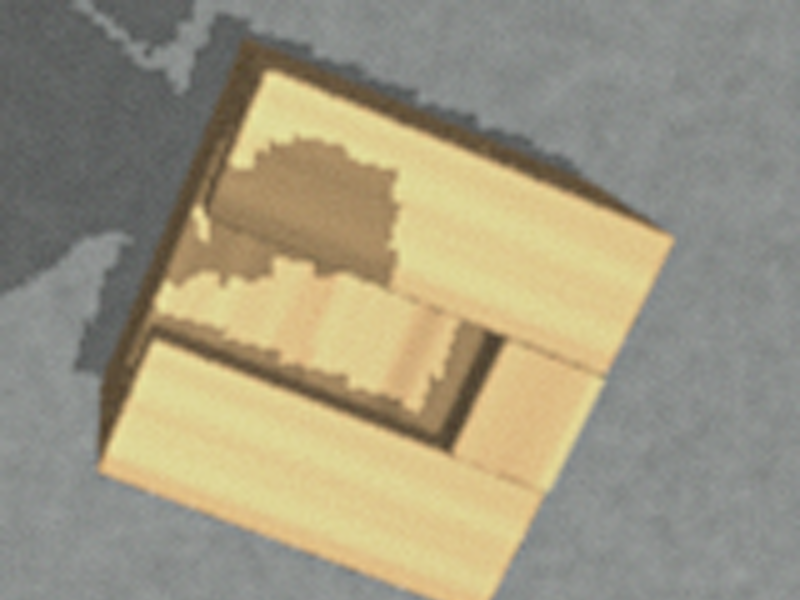

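```bash
python3 - <<'E'
from lib import *
d=load("c_wrist");f=lambda u,v,z=.058:onz(d,u,v,z)[:2]
A,B,C,D=f(348,117),f(315,197),f(430,150.6),f(391.5,225.5)
N1,N2=f(336,145),f(325.4,171.2)
M=(A+B)/2;K=(C+D)/2;x=K-M
print("A..D",A,B,C,D);print("sizes",*[np.linalg.norm(v).round(4) for v in(A-B,C-D,C-A,D-B,N1-N2)])
for v in (x,C-A,D-B):print("yaw",np.rad2deg(np.arctan2(v[1],v[0])))
for v in(A-B,C-D):print("yaw y",np.rad2deg(np.arctan2(v[1],v[0]))-90)
print("mouth",M,"centre",(M+K)/2,"notch mid",(N1+N2)/2)
t=load("a_top")
for p in (A,B,C,D):print(np.round(proj(t,np.r_[p,.058]),1))
E
python3 to.py .5297 .2060 .1 16
```

```text
A..D [ 0.57384655 -0.12684308] [ 0.5625171 -0.2045474] [ 0.65255177 -0.13867877] [ 0.64044781 -0.21606681]
sizes 0.0785 0.0783 0.0796 0.0788 0.0257
yaw -8.480571477588422
yaw -8.552056605658239
yaw -8.40834889488524
yaw y -8.295387798672849
yaw y -8.889385634804427
mouth [ 0.56818183 -0.16569524] centre [ 0.60734081 -0.17153402] notch mid [ 0.56791409 -0.16553251]
[361.5 212.9]
[392.9 217.7]
[365.8 182.1]
[396.6 187.1]
t 3.05 tcp [ 0.5592 -0.1797  0.2451] q [-0.48  0.1   1.8   0.    1.25 -0.71] yawz 13.21 F [-0.2  0.3 -0.1] open 1.001
shift now-axes [-3.184   1.2116  0.4953]  in target axes [-3.1571  1.2089  0.6496]  turn [ 0.     -0.0078 -0.0001]
```

Request:
send_rows --plan '[[[-0.398, 0, 0.062], [0, 0, 0]], [[-0.398, 0, 0.062], [0, 0, 0]], [[-0.398, 0, 0.062], [0, 0, 0]], [[-0.398, 0, 0.062], [0, 0, 0]], [[-0.398, 0, 0.062], [0, 0, 0]], [[-0.398, 0, 0.062], [0, 0, 0]], [[-0.398, 0, 0.062], [0, 0, 0]], [[-0.398, 0, 0.062], [0, -0.0078, 0]], [[0, 0.4, 0], [0, 0, 0]], [[0, 0.4, 0], [0, 0, 0]], [[0, 0.4, 0], [0, 0, 0]], [[0, 0, 0], [0, 0, 0]]]'

```text
time: 4.25
eef_pos: [0.5232, 0.2063, 0.0936]
tcp_rot: [0.57, -0.429, 0.421, -0.561]
contact_force: [-0.7, -0.3, -0.5]
opening: 0.999
```

```bash
python3 to.py .5297 .2060 .027 16
```

```text
t 4.25 tcp [0.5232 0.2063 0.0936] q [ 0.2   0.22  1.95  0.    0.98 -0.09] yawz 16.2 F [-0.7 -0.3 -0.5] open 0.999
shift now-axes [0.0182 0.5538 0.0605]  in target axes [0.0171 0.5548 0.0514]  turn [ 0.0026  0.0005 -0.0003]
```

Request:
send_rows --plan '[[[0, 0, 0], [0, 0, 0]], [[0, 0, 0], [0, 0, 0]], [[0, 0, 0], [0, 0, 0]]]'

```text
time: 4.55
eef_pos: [0.5325, 0.2063, 0.1051]
tcp_rot: [-0.563, 0.424, -0.427, 0.567]
contact_force: [-0.2, -0.5, 0.5]
opening: 0.999
```

```bash
python3 to.py .5297 .2060 .027 16
```

```text
t 4.55 tcp [0.5325 0.2063 0.1051] q [ 0.19  0.21  1.94  0.    0.98 -0.09] yawz 16.01 F [-0.2 -0.5  0.5] open 0.999
shift now-axes [-0.004   0.651  -0.0273]  in target axes [-0.0036  0.6511 -0.023 ]  turn [-0.0011  0.      0.0001]
```

Request:
send_rows --plan '[[[0, 0.15, -0.005], [0, 0, 0]], [[0, 0.15, -0.005], [0, 0, 0]], [[0, 0.15, -0.005], [0, 0, 0]], [[0, 0.08, -0.005], [0, 0, 0]], [[0, 0, 0], [0, 0, 0]], [[0, 0, 0], [0, 0, 0]], [[0, 0, 0], [0, 0, 0]], [[0, 0, 0], [0, 0, 0]]]'

```text
time: 5.35
eef_pos: [0.5287, 0.2052, 0.0389]
tcp_rot: [-0.564, 0.425, -0.426, 0.565]
contact_force: [-0.2, 0.1, -0.0]
opening: 1.002
```

```bash
python3 to.py .5297 .2060 .027 16
```

```text
t 5.35 tcp [0.5287 0.2052 0.0389] q [ 0.19  0.31  1.97  0.    0.86 -0.09] yawz 15.99 F [-0.2  0.1 -0. ] open 1.002
shift now-axes [-0.0041  0.0995  0.0092]  in target axes [-0.0041  0.0995  0.0095]  turn [-0.0003 -0.      0.    ]
```

Request:
send_rows --plan '[[[0, 0.05, 0.009], [0, 0, 0]], [[0, 0.05, 0], [0, 0, 0]], [[0, 0, 0], [0, 0, 0]], [[0, 0, 0], [0, 0, 0]]]'

```text
time: 5.75
eef_pos: [0.5285, 0.2053, 0.0251]
tcp_rot: [0.565, -0.426, 0.425, -0.564]
contact_force: [-0.4, -0.0, -0.4]
opening: 1.002
```

Request:
send_rows --plan '[[[0, 0, 0], [0, 0, 0]], [[0, 0, 0], [0, 0, 0]], [[0, 0, 0], [0, 0, 0]], [[0, 0, 0], [0, 0, 0]], [[0, 0, 0], [0, 0, 0]], [[0, 0, 0], [0, 0, 0]], [[0, 0, 0], [0, 0, 0]], [[0, 0, 0], [0, 0, 0]], [[0, 0, 0], [0, 0, 0]], [[0, 0, 0], [0, 0, 0]]]' --gripper 1 --grip_force 60

```text
time: 6.75
eef_pos: [0.5293, 0.2054, 0.0261]
tcp_rot: [-0.564, 0.425, -0.426, 0.565]
contact_force: [0.6, -0.8, 3.0]
opening: 0.241
```

```bash
python3 to.py .5297 .2060 .15 16
```

```text
t 6.75 tcp [0.5293 0.2054 0.0261] q [ 0.19  0.34  1.97  0.    0.84 -0.09] yawz 15.99 F [ 0.6 -0.8  3. ] open 0.241
shift now-axes [-0.0037 -1.0324  0.0054]  in target axes [-0.0037 -1.0324  0.0045]  turn [-0.0001 -0.      0.    ]
```

Request:
send_rows --plan '[[[0, -0.12, 0], [0, 0, 0]], [[0, -0.3, 0], [0, 0, 0]], [[0, -0.4, 0], [0, 0, 0]], [[0, -0.3, 0], [0, 0, 0]], [[0.33, 0, -0.183], [0, 0, 0]], [[0.33, 0, -0.183], [0, 0, 0]], [[0.33, 0, -0.183], [0, 0, 0]], [[0.33, 0, -0.183], [0, 0, 0]], [[0.33, 0, -0.183], [0, 0, 0]], [[0.33, 0, -0.183], [0, 0, 0]], [[0.33, 0, -0.183], [0, 0, 0]], [[0.33, 0, -0.183], [0, 0, 0]]]'

```text
time: 7.95
eef_pos: [0.4459, -0.1488, 0.1602]
tcp_rot: [0.565, -0.426, 0.425, -0.565]
contact_force: [0.5, 0.1, -1.3]
opening: 0.242
```

Request:
send_rows --plan '[[[0, 0, 0], [0, 0.0227, 0]], [[0, 0, 0], [0, 0.0227, 0]], [[0, 0, 0], [0, 0.0227, 0]], [[0, 0, 0], [0, 0.0227, 0]], [[0, 0, 0], [0, 0.0227, 0]], [[0, 0, 0], [0, 0.0227, 0]], [[0, 0, 0], [0, 0.0227, 0]], [[0, 0, 0], [0, 0.0227, 0]], [[0, 0, 0], [0, 0.0227, 0]], [[0, 0, 0], [0, 0.0227, 0]], [[0, 0, 0], [0, 0.0227, 0]], [[0, 0, 0], [0, 0.0227, 0]]]'

```text
time: 9.15
eef_pos: [0.4465, -0.1471, 0.1599]
tcp_rot: [-0.047, 0.706, -0.705, 0.046]
contact_force: [0.3, -0.4, -1.8]
opening: 0.24
```

Request:
send_rows --plan '[[[0, 0, 0], [0, 0.0227, 0]], [[0, 0, 0], [0, 0.0227, 0]], [[0, 0, 0], [0, 0, 0]], [[0, 0, 0], [0, 0, 0]], [[0, 0, 0], [0, 0, 0]], [[0, 0, 0], [0, 0, 0]]]'

```text
time: 9.75
eef_pos: [0.4472, -0.1475, 0.1601]
tcp_rot: [0.051, 0.705, -0.705, -0.052]
contact_force: [-0.2, 0.3, -1.3]
opening: 0.242
```

```bash
python3 to.py .4473 -.1475 .10 -98.5;  python3 look.py d wrist top| tail -1|cut -c1-30
```

```text
t 9.75 tcp [ 0.4472 -0.1475  0.1601] q [-0.53 -0.08  2.14 -0.    1.08  1.18] yawz -98.35 F [-0.2  0.3 -1.3] open 0.242
shift now-axes [-1.200e-03  5.009e-01 -4.000e-04]  in target axes [-1.100e-03  5.009e-01 -4.000e-04]  turn [0.     0.0004 0.    ]
{'time': 9.8, 'qpos': [-0.535,
```

View pics/d_wrist.png

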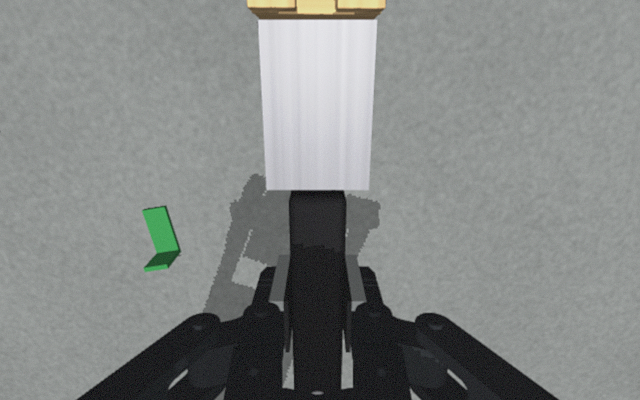

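```bash
cat > blade.py <<'E'
import sys
from lib import *
d=load(sys.argv[1]);g=cv2.cvtColor(d["img"],cv2.COLOR_BGR2GRAY).astype(float)
r0,r1=int(sys.argv[2]),int(sys.argv[3])
L=[];Rr=[]
for v in range(r0,r1):
    gr=np.diff(cv2.GaussianBlur(g[v:v+1],(5,1),0)[0]);
    def sub(a,b,s):
        k=a+np.argmax(s*gr[a:b]);w=np.clip(s*gr[k-3:k+4],0,None);return (w*np.arange(k-3,k+4)).sum()/w.sum()+.5
    L.append(sub(240,290,1));Rr.append(sub(345,400,-1))
vs=np.arange(r0,r1);pl=np.polyfit(vs,L,1);pr=np.polyfit(vs,Rr,1)
print("line resid",np.std(np.polyval(pl,vs)-L),np.std(np.polyval(pr,vs)-Rr))
def row(cols,a,b,s):
    out=[]
    for u in cols:
        gr=s*np.diff(cv2.GaussianBlur(g[:,u:u+1],(1,5),0)[:,0]);k=a+np.argmax(gr[a:b]);w=np.clip(gr[k-2:k+3],0,None);out.append((w*np.arange(k-2,k+3)).sum()/w.sum()+.5)
    return np.median(out)
vt=float(sys.argv[4]) if len(sys.argv)>4 else row(range(270,366),8,40,1)
vb=row(list(range(270,285))+list(range(350,366)),180,200,-1)
print("rows",vt,vb)
I=np.array([[np.polyval(p,v),v] for v in(vt,vb) for p in(pl,pr)])
O=np.array([[.115,.02,0],[.115,-.02,0],[.055,.02,0],[.055,-.02,0]])
K=np.array([[d["fx"],0,d["cx"]],[0,d["fy"],d["cy"]],[0,0,1]])
n,rv,tv,err=cv2.solvePnPGeneric(O,I,K,None,flags=cv2.SOLVEPNP_IPPE)
for a,b,e in zip(rv,tv,err):
    M=d["W"][:3,:3]@cv2.Rodrigues(a)[0];t=d["W"][:3,:3]@b[:,0]+d["W"][:3,3]
    print("err",e,"centre",t.round(4),"tip",(t+M[:,0]*.115).round(4),"x",M[:,0].round(3),"yaw",np.rad2deg(np.arctan2(M[1,0],M[0,0])).round(2),"rel eef",(t+M[:,0]*.115-d["eef"]).round(4), "y",M[:,1].round(3))
E
python3 blade.py d_wrist 60 170
```

```text
line resid 0.10936329059087307 0.11038124079266656
rows 19.09080898308399 189.63940256045518
err [0.13558885] centre [ 0.4347 -0.1466  0.1542] tip [ 0.5485 -0.1633  0.1555] x [ 0.989 -0.145  0.012] yaw -8.34 rel eef [ 0.1013 -0.0158 -0.0046] y [ 0.145  0.989 -0.003]
err [1.68056547] centre [ 0.4377 -0.1471  0.1718] tip [ 0.5493 -0.1635  0.1495] x [ 0.971 -0.143 -0.194] yaw -8.35 rel eef [ 0.1021 -0.0159 -0.0106] y [0.145 0.989 0.001]
```

Request:
send_rows --plan '[[[0, 0.25, 0], [0, 0.0004, 0]], [[0, 0.3, 0], [0, 0, 0]], [[0, 0.25, 0], [0, 0, 0]], [[0, 0.155, 0], [0, 0, 0]], [[0, 0, 0], [0, 0, 0]], [[0, 0, 0], [0, 0, 0]], [[0, 0, 0], [0, 0, 0]], [[0, 0, 0], [0, 0, 0]]]'

```text
time: 10.65
eef_pos: [0.4484, -0.1482, 0.0471]
tcp_rot: [-0.054, -0.705, 0.706, 0.052]
contact_force: [-0.5, 0.1, -1.0]
opening: 0.24
```

```bash
python3 to.py .4473 -.1475 .0455 -98.5;  python3 look.py e wrist scene| tail -1|cut -c1-30; python3 blade.py e_wrist 70 170
python3 - <<'E'
from lib import *
a=load("e_wrist")["img"][0:130,220:420];s=load("e_scene")["img"][170:280,200:320]
cv2.imwrite("pics/e_m.png",np.hstack([cv2.resize(a,(420,273),interpolation=2),cv2.resize(s,(380,273),interpolation=2)]))
E
```

```text
t 10.65 tcp [ 0.4484 -0.1482  0.0471] q [-0.53  0.11  2.19  0.    0.84  1.19] yawz -98.55 F [-0.5  0.1 -1. ] open 0.24
shift now-axes [ 0.0104  0.0135 -0.0046]  in target axes [ 0.0104  0.0136 -0.0046]  turn [-0.0002 -0.0001 -0.0005]
{'time': 10.7, 'qpos': [-0.535
line resid 0.09778280407872017 0.09039734656108432
rows 19.16797994488671 189.5380517503805
err [0.15960326] centre [ 0.436  -0.1472  0.0403] tip [ 0.5497 -0.1644  0.0432] x [ 0.988 -0.149  0.025] yaw -8.59 rel eef [ 0.1012 -0.0162 -0.0039] y [0.149 0.989 0.003]
err [1.85853722] centre [ 0.4392 -0.1476  0.0598] tip [ 0.5506 -0.1645  0.0366] x [ 0.968 -0.147 -0.202] yaw -8.62 rel eef [ 0.1021 -0.0163 -0.0106] y [ 0.148  0.989 -0.008]
```

View pics/e_m.png

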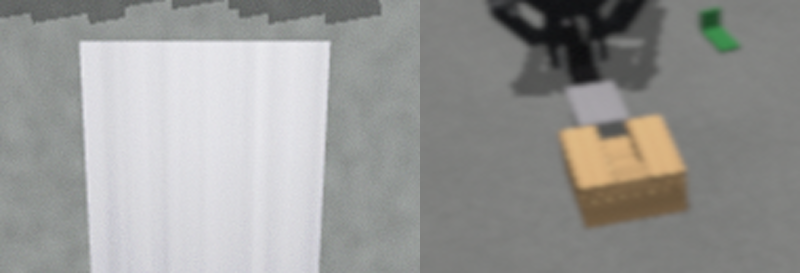

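Request:
send_rows --plan '[[[0, 0.018, -0.006], [0, 0, 0]], [[0, 0, 0], [0, 0, 0]], [[0, 0, 0], [0, 0, 0]], [[-0.05, 0, 0], [0, 0, 0]], [[-0.07, 0, 0], [0, 0, 0]], [[-0.06, 0, 0], [0, 0, 0]], [[-0.06, 0, 0], [0, 0, 0]], [[0, 0, 0], [0, 0, 0]], [[0, 0, 0], [0, 0, 0]]]'

```text
time: 11.65
eef_pos: [0.4763, -0.1512, 0.0434]
tcp_rot: [-0.053, -0.705, 0.705, 0.053]
contact_force: [0.4, -0.5, -0.7]
opening: 0.243
```

```bash
python3 to.py .5078 -.1565 .0445 -98.5
```

```text
t 11.65 tcp [ 0.4763 -0.1512  0.0434] q [-0.51  0.18  2.13  0.    0.84  1.21] yawz -98.55 F [ 0.4 -0.5 -0.7] open 0.243
shift now-axes [-0.2661 -0.0092  0.0043]  in target axes [-0.2661 -0.0093  0.0045]  turn [-0.     -0.0001 -0.0001]
```

Request:
send_rows --plan '[[[0, -0.012, 0], [0, 0, 0]], [[0, 0, 0], [0, 0, 0]], [[-0.06, 0, 0], [0, 0, 0]], [[-0.07, 0, 0], [0, 0, 0]], [[-0.07, 0, 0], [0, 0, 0]], [[-0.07, 0, 0], [0, 0, 0]], [[-0.06, 0, 0], [0, 0, 0]], [[-0.04, 0, 0], [0, 0, 0]], [[0, 0, 0], [0, 0, 0]], [[0, 0, 0], [0, 0, 0]]]'

```text
time: 12.65
eef_pos: [0.5196, -0.1577, 0.0446]
tcp_rot: [0.053, 0.705, -0.705, -0.053]
contact_force: [0.3, 0.6, -1.4]
opening: 0.243
```

```bash
python3 to.py .5263 -.1593 .0445 -98.5
```

```text
t 12.65 tcp [ 0.5196 -0.1577  0.0446] q [-0.48  0.26  2.02 -0.    0.86  1.24] yawz -98.56 F [ 0.3  0.6 -1.4] open 0.243
shift now-axes [-0.0569  0.0008  0.0051]  in target axes [-0.0569  0.0008  0.0052]  turn [ 0.     -0.0002  0.0001]
```

Request:
send_rows --plan '[[[-0.02, 0, 0], [0, 0, 0]], [[-0.02, 0, 0], [0, 0, 0]], [[-0.01, 0, 0], [0, 0, 0]], [[0, 0, 0], [0, 0, 0]], [[0, 0, 0], [0, 0, 0]]]'

```text
time: 13.15
eef_pos: [0.5252, -0.1585, 0.0446]
tcp_rot: [0.052, 0.705, -0.705, -0.053]
contact_force: [-3.0, -0.0, -0.9]
opening: 0.243
```

Request:
send_rows --plan '[[[-0.01, 0, 0], [0, 0, 0]], [[0, 0, 0], [0, 0, 0]], [[0, 0, 0], [0, 0, 0]]]'

```text
time: 13.45
eef_pos: [0.5252, -0.1584, 0.0443]
tcp_rot: [0.051, 0.706, -0.705, -0.054]
contact_force: [-6.3, 0.4, 1.5]
opening: 0.24
```

Request:
send_rows --plan '[[[-0.01, 0, 0], [0, 0, 0]], [[0, 0, 0], [0, 0, 0]], [[0, 0, 0], [0, 0, 0]]]'

```text
time: 13.75
eef_pos: [0.5253, -0.1584, 0.0441]
tcp_rot: [0.05, 0.706, -0.705, -0.055]
contact_force: [-9.3, 1.5, 4.2]
opening: 0.243
```

Request:
send_rows --plan '[[[0.018, 0, 0], [0, 0, 0]], [[0, 0, 0], [0, 0, 0]], [[0, 0, 0], [0, 0, 0]]]'

```text
time: 14.05
eef_pos: [0.5252, -0.1584, 0.0444]
tcp_rot: [0.052, 0.705, -0.705, -0.054]
contact_force: [-4.3, 0.4, -2.1]
opening: 0.237
```

Request:
send_rows --plan '[[[0, 0, 0], [0, 0, 0]], [[0, 0, 0], [0, 0, 0]], [[0, 0, 0], [0, 0, 0]], [[0, 0, 0], [0, 0, 0]], [[0, 0, 0], [0, 0, 0]], [[0, 0, 0], [0, 0, 0]], [[0, 0, 0], [0, 0, 0]]]' --gripper 0.3

```text
time: 14.75
eef_pos: [0.526, -0.1587, 0.0448]
tcp_rot: [-0.053, -0.705, 0.705, 0.053]
contact_force: [0.0, 0.3, 0.2]
opening: 0.699
```

```bash
python3 to.py .5263 -.1593 .0445 -98.5
```

```text
t 14.75 tcp [ 0.526  -0.1587  0.0448] q [-0.48  0.27  2.01 -0.    0.86  1.24] yawz -98.56 F [0.  0.3 0.2] open 0.699
shift now-axes [-0.003   0.0026  0.0044]  in target axes [-0.003   0.0026  0.0044]  turn [-0.     -0.0002 -0.    ]
```

Request:
send_rows --plan '[[[0, -0.1, 0], [0, 0, 0]], [[0, -0.3, 0], [0, 0, 0]], [[0.1, -0.4, 0], [0, 0, 0]], [[0.1, -0.4, 0], [0, 0, 0]], [[0, -0.2, 0], [0, 0, 0]], [[0, 0, 0], [0, 0, 0]], [[0, 0, 0], [0, 0, 0]]]'

```text
time: 15.45
eef_pos: [0.5023, -0.1551, 0.2136]
tcp_rot: [-0.053, -0.705, 0.705, 0.052]
contact_force: [0.8, 0.3, -0.8]
opening: 0.701
```

```bash
python3 look.py f wrist| tail -1|cut -c1-30;python3 to.py .6366 .205 .22 12
```

```text
{'time': 15.45, 'qpos': [-0.49
t 15.5 tcp [ 0.5016 -0.1548  0.212 ] q [-0.49 -0.01  1.97 -0.    1.18  1.23] yawz -98.56 F [0.3 0.1 0.3] open 0.701
shift now-axes [-0.6657 -0.0664 -3.1326]  in target axes [-2.6991 -0.067   1.7236]  turn [ 3.000e-04 -3.071e-01  1.000e-04]
```

View pics/f_wrist.png

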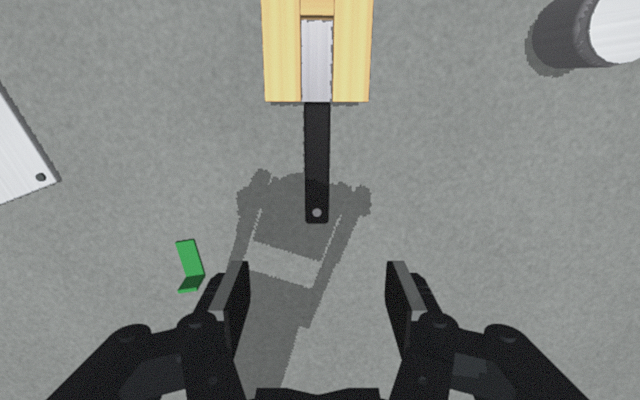

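Request:
send_rows --plan '[[[-0.083, 0, -0.391], [0, 0, 0]], [[-0.083, 0, -0.391], [0, 0, 0]], [[-0.083, 0, -0.391], [0, 0, 0]], [[-0.083, 0, -0.391], [0, 0, 0]], [[-0.083, 0, -0.391], [0, 0, 0]], [[-0.083, 0, -0.391], [0, 0, 0]], [[-0.083, 0, -0.391], [0, 0, 0]], [[-0.083, 0, -0.391], [0, 0, 0]]]' --gripper 0

```text
time: 16.3
eef_pos: [0.6361, 0.206, 0.2094]
tcp_rot: [-0.051, -0.705, 0.706, 0.054]
contact_force: [1.7, -0.8, 0.2]
opening: 0.996
```

Request:
send_rows --plan '[[[0, 0, 0], [0, -0.0236, 0]], [[0, 0, 0], [0, -0.0236, 0]], [[0, 0, 0], [0, -0.0236, 0]], [[0, 0, 0], [0, -0.0236, 0]], [[0, 0, 0], [0, -0.0236, 0]], [[0, 0, 0], [0, -0.0236, 0]], [[0, 0, 0], [0, -0.0236, 0]], [[0, 0, 0], [0, -0.0236, 0]], [[0, 0, 0], [0, -0.0236, 0]], [[0, 0, 0], [0, -0.0236, 0]], [[0, 0, 0], [0, -0.0236, 0]], [[0, 0, 0], [0, -0.0236, 0]]]'

```text
time: 17.5
eef_pos: [0.6357, 0.204, 0.2093]
tcp_rot: [0.518, -0.485, 0.482, -0.514]
contact_force: [0.2, -0.2, -1.2]
opening: 0.999
```

Request:
send_rows --plan '[[[0, 0, 0], [0, -0.0236, 0]], [[0, 0, 0], [0, 0, 0]], [[0, 0, 0], [0, 0, 0]], [[0, 0, 0], [0, 0, 0]]]'

```text
time: 17.9
eef_pos: [0.6365, 0.2041, 0.2115]
tcp_rot: [0.549, -0.447, 0.446, -0.548]
contact_force: [-0.1, -0.1, 0.1]
opening: 0.998
```

```bash
python3 look.py g wrist| tail -1|cut -c1-30;python3 to.py .6362 .206 .09 12
python3 - <<'E'
from lib import *
d=load("g_wrist");print(proj(d,[.6362,.206,.11]),proj(d,[.6362,.206,.055]))
cv2.imwrite("pics/g_crop.png",d["img"])
E
```

```text
{'time': 17.9, 'qpos': [0.159,
t 17.95 tcp [0.6366 0.2041 0.212 ] q [ 0.16  0.3   1.62  0.    1.22 -0.05] yawz 11.79 F [ 0.2  0.4 -0.3] open 1.001
shift now-axes [-1.5800e-02  1.0163e+00  9.0000e-04]  in target axes [-1.5900e-02  1.0163e+00 -4.0000e-04]  turn [ 0.0002 -0.0006 -0.    ]
(np.float64(317.75937585694254), np.float64(201.8006980610268)) (np.float64(317.7119104701825), np.float64(179.339581672465))
```

View pics/g_crop.png

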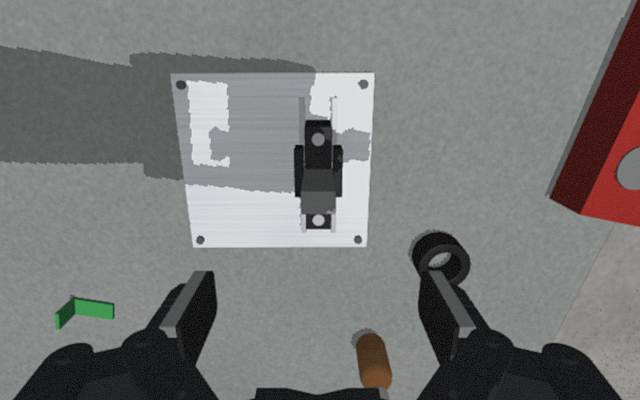

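Request:
send_rows --plan '[[[-0.012, 0.2, 0], [0, -0.0006, 0]], [[0, 0.3, 0], [0, 0, 0]], [[0, 0.3, 0], [0, 0, 0]], [[0, 0.2, 0], [0, 0, 0]], [[0, 0.058, 0], [0, 0, 0]], [[0, 0, 0], [0, 0, 0]], [[0, 0, 0], [0, 0, 0]], [[0, 0, 0], [0, 0, 0]], [[0, 0, 0], [0, 0, 0]]]'

```text
time: 18.85
eef_pos: [0.6378, 0.2058, 0.0879]
tcp_rot: [-0.549, 0.444, -0.445, 0.551]
contact_force: [-0.4, -0.0, 0.1]
opening: 0.999
```

```bash
python3 to.py .6362 .206 .085 12
```

```text
t 18.85 tcp [0.6378 0.2058 0.0879] q [ 0.16  0.43  1.69 -0.    1.01 -0.05] yawz 12.1 F [-0.4 -0.   0.1] open 0.999
shift now-axes [-0.0045  0.0244 -0.0125]  in target axes [-0.0045  0.0244 -0.0124]  turn [-0.0005  0.0003  0.    ]
```

Close on the stem.

Request:
send_rows --plan '[[[0, 0.015, 0], [0, 0, 0]], [[0, 0, 0], [0, 0, 0]], [[0, 0, 0], [0, 0, 0]], [[0, 0, 0], [0, 0, 0]], [[0, 0, 0], [0, 0, 0]], [[0, 0, 0], [0, 0, 0]], [[0, 0, 0], [0, 0, 0]], [[0, 0, 0], [0, 0, 0]], [[0, 0, 0], [0, 0, 0]], [[0, 0, 0], [0, 0, 0]]]' --gripper 1 --grip_force 70

```text
time: 19.85
eef_pos: [0.6367, 0.2056, 0.0842]
tcp_rot: [-0.55, 0.444, -0.445, 0.55]
contact_force: [0.9, 0.2, 1.0]
opening: 0.272
```

```bash
python3 to.py .6362 .206 .085 12
```

```text
t 19.85 tcp [0.6367 0.2056 0.0842] q [ 0.16  0.44  1.69 -0.    1.01 -0.05] yawz 12.1 F [0.9 0.2 1. ] open 0.272
shift now-axes [-0.004  -0.0069 -0.0035]  in target axes [-0.004  -0.0069 -0.0035]  turn [-0.      0.0003  0.    ]
```

Request:
send_rows --plan '[[[-0.0124, 0, 0], [0, 0, -0.0032]], [[-0.0124, 0, 0], [0, 0, -0.0032]], [[-0.0124, 0, 0], [0, 0, -0.0032]], [[-0.0124, 0, 0], [0, 0, -0.0032]], [[-0.0124, 0, 0], [0, 0, -0.0032]], [[-0.0124, 0, 0], [0, 0, -0.0032]], [[-0.0124, 0, 0], [0, 0, -0.0032]], [[0, 0, 0], [0, 0, 0]], [[0, 0, 0], [0, 0, 0]], [[0, 0, 0], [0, 0, 0]]]'

```text
time: 20.85
eef_pos: [0.6349, 0.2145, 0.0847]
tcp_rot: [0.581, -0.403, 0.483, -0.516]
contact_force: [-0.9, -5.9, 5.3]
opening: 0.272
```

```bash
python3 to.py .6367 .2056 .0842 12.1
cat > tilt.py <<'E'
from plant import *;import numpy as np
from scipy.spatial.transform import Rotation as R
s=get_state();M=R.from_quat(s["tcp_rot"]).as_matrix();a=np.deg2rad(12.1);y=np.array([-np.sin(a),np.cos(a),0])
print("tilt to +y rad",np.arcsin(-M[:,1]@y).round(4),"tilt to +x",np.arcsin(-M[:,1]@[np.cos(a),np.sin(a),0]).round(4),"lateral mm",((s["eef_pos"]-[.6367,.2056,.0842])@y*1000).round(2),"F lat",(s["contact_force"]@y).round(2),"torque",np.round(s["wrist_torque"],2),"expected +y at 0.0742*sin")
E
python3 tilt.py
```

```text
t 20.85 tcp [0.6349 0.2145 0.0847] q [ 0.23  0.45  1.68 -0.17  1.02  0.1 ] yawz 12.14 F [-0.9 -5.9  5.3] open 0.272
shift now-axes [ 0.074   0.0147 -0.0012]  in target axes [ 0.0754  0.0039 -0.0012]  turn [0.     0.0001 0.0231]
tilt to +y rad 0.1449 tilt to +x 0.0002 lateral mm 9.05 F lat -5.55 torque [-0.85  0.12  0.04] expected +y at 0.0742*sin
```

Request:
send_rows --plan '[[[-0.015, 0, 0], [0, 0, -0.0032]], [[-0.015, 0, 0], [0, 0, -0.0032]], [[-0.015, 0, 0], [0, 0, -0.0032]], [[0, 0, 0], [0, 0, 0]], [[0, 0, 0], [0, 0, 0]], [[0, 0, 0], [0, 0, 0]]]'

```text
time: 21.45
eef_pos: [0.6341, 0.219, 0.0841]
tcp_rot: [0.593, -0.385, 0.499, -0.501]
contact_force: [-0.6, -6.8, 4.7]
opening: 0.272
```

```bash
python3 tilt.py; python3 to.py .6367 .2056 .0842 12.1
```

```text
tilt to +y rad 0.2069 tilt to +x 0.0003 lateral mm 13.61 F lat -6.48 torque [-1.18  0.09 -0.03] expected +y at 0.0742*sin
t 21.45 tcp [0.6341 0.219  0.0841] q [ 0.25  0.46  1.67 -0.24  1.03  0.17] yawz 12.14 F [-0.6 -6.8  4.7] open 0.272
shift now-axes [ 0.1112  0.0221 -0.002 ]  in target axes [ 0.1134 -0.0012 -0.0019]  turn [0.0001 0.0001 0.0329]
```

Request:
send_rows --plan '[[[0.0264, 0, 0], [0, 0, 0.0064]], [[0.0264, 0, 0], [0, 0, 0.0064]], [[0.0264, 0, 0], [0, 0, 0.0064]], [[0.0264, 0, 0], [0, 0, 0.0064]], [[0.0264, 0, 0], [0, 0, 0.0064]], [[0, 0, 0], [0, 0, 0]], [[0, 0, 0], [0, 0, 0]], [[0, 0, 0], [0, 0, 0]]]'

```text
time: 22.25
eef_pos: [0.6363, 0.2059, 0.0842]
tcp_rot: [0.551, -0.444, 0.444, -0.55]
contact_force: [0.5, -1.6, -0.8]
opening: 0.273
```

```bash
python3 tilt.py; python3 to.py .6367 .2056 .0842 12.1
```

```text
tilt to +y rad 0.0012 tilt to +x 0.0006 lateral mm 0.37 F lat -1.67 torque [-0.2  -0.12  0.01] expected +y at 0.0742*sin
t 22.25 tcp [0.6363 0.2059 0.0842] q [ 0.16  0.44  1.69 -0.    1.01 -0.05] yawz 12.15 F [ 0.5 -1.6 -0.8] open 0.273
shift now-axes [ 0.0031 -0.0004  0.0027]  in target axes [ 0.0031 -0.0004  0.0027]  turn [0.0001 0.0001 0.0002]
```

Request:
send_rows --plan '[[[0.0132, 0, 0], [0, 0, 0.0032]], [[0.0132, 0, 0], [0, 0, 0.0032]], [[0.0132, 0, 0], [0, 0, 0.0032]], [[0.0132, 0, 0], [0, 0, 0.0032]], [[0.0132, 0, 0], [0, 0, 0.0032]], [[0.0132, 0, 0], [0, 0, 0.0032]], [[0.0132, 0, 0], [0, 0, 0.0032]], [[0.014, 0, 0], [0, 0, 0.0032]], [[0.014, 0, 0], [0, 0, 0.0032]], [[0.014, 0, 0], [0, 0, 0.0032]], [[0, 0, 0], [0, 0, 0]], [[0, 0, 0], [0, 0, 0]]]'

```text
time: 23.45
eef_pos: [0.6393, 0.1921, 0.0846]
tcp_rot: [-0.501, 0.499, -0.385, 0.592]
contact_force: [-4.1, 5.6, 5.4]
opening: 0.269
```

```bash
python3 tilt.py; python3 to.py .6367 .2056 .0842 12.1
```

```text
tilt to +y rad -0.2073 tilt to +x 0.0012 lateral mm -13.71 F lat 6.38 torque [1.07 0.7  0.09] expected +y at 0.0742*sin
t 23.45 tcp [0.6393 0.1921 0.0846] q [ 0.07  0.44  1.7   0.24  1.04 -0.27] yawz 12.07 F [-4.1  5.6  5.4] open 0.269
shift now-axes [-0.1111  0.0269  0.0023]  in target axes [-0.1143  0.0035  0.0024]  turn [ 0.0002 -0.0001 -0.033 ]
```

Request:
send_rows --plan '[[[-0.0268, 0, 0], [0, 0, -0.0064]], [[-0.0268, 0, 0], [0, 0, -0.0064]], [[-0.0268, 0, 0], [0, 0, -0.0064]], [[-0.0268, 0, 0], [0, 0, -0.0064]], [[-0.0268, 0, 0], [0, 0, -0.0064]], [[0, 0, 0], [0, 0, 0]], [[0, 0, 0], [0, 0, 0]], [[0, 0, 0], [0, 0, 0]]]'

```text
time: 24.25
eef_pos: [0.6366, 0.2049, 0.0846]
tcp_rot: [0.55, -0.445, 0.444, -0.55]
contact_force: [-0.1, 0.3, -1.0]
opening: 0.277
```

```bash
python3 tilt.py; python3 to.py .6367 .2056 .0842 12.1
```

```text
tilt to +y rad -0.0005 tilt to +x 0.0006 lateral mm -0.64 F lat 0.35 torque [-0.   -0.   -0.04] expected +y at 0.0742*sin
t 24.25 tcp [0.6366 0.2049 0.0846] q [ 0.16  0.44  1.69  0.    1.01 -0.05] yawz 12.07 F [-0.1  0.3 -1. ] open 0.277
shift now-axes [-0.0054  0.0033  0.0021]  in target axes [-0.0054  0.0033  0.0021]  turn [ 0.0001 -0.0001 -0.0001]
```

Request:
send_rows --plan '[[[0, -0.03, 0], [0, 0, 0]], [[0, -0.03, 0], [0, 0, 0]], [[0, -0.03, 0], [0, 0, 0]], [[0, -0.03, 0], [0, 0, 0]], [[0, 0, 0], [0, 0, 0]], [[0, 0, 0], [0, 0, 0]]]'

```text
time: 24.85
eef_pos: [0.6367, 0.2055, 0.0996]
tcp_rot: [-0.55, 0.444, -0.445, 0.55]
contact_force: [-0.6, -0.1, -2.3]
opening: 0.268
```

```bash
python3 tilt.py; python3 to.py .6367 .2056 .1592 12.1
```

```text
tilt to +y rad 0.0 tilt to +x -0.0005 lateral mm -0.06 F lat 0.01 torque [ 0.01 -0.01 -0.05] expected +y at 0.0742*sin
t 24.85 tcp [0.6367 0.2055 0.0996] q [ 0.16  0.42  1.69  0.    1.03 -0.05] yawz 12.11 F [-0.6 -0.1 -2.3] open 0.268
shift now-axes [-5.000e-04 -4.965e-01  1.000e-04]  in target axes [-5.000e-04 -4.965e-01 -2.000e-04]  turn [-0.0001  0.      0.    ]
```

Free (only the block's weight). Lift on.

Request:
send_rows --plan '[[[0, -0.08, 0], [0, 0, 0]], [[0, -0.1, 0], [0, 0, 0]], [[0, -0.1, 0], [0, 0, 0]], [[0, -0.1, 0], [0, 0, 0]], [[0, -0.08, 0], [0, 0, 0]], [[0, -0.03, 0], [0, 0, 0]], [[0, 0, 0], [0, 0, 0]], [[0, 0, 0], [0, 0, 0]], [[0, 0, 0], [0, 0, 0]], [[0, 0, 0], [0, 0, 0]], [[0, 0, 0], [0, 0, 0]], [[0, 0, 0], [0, 0, 0]]]'

```text
time: 26.05
eef_pos: [0.6365, 0.2055, 0.1578]
tcp_rot: [0.55, -0.445, 0.444, -0.55]
contact_force: [-0.3, 0.3, -0.8]
opening: 0.271
```

```bash
python3 tilt.py; python3 to.py .6367 .2052 .1592 12.1; python3 look.py h scene top wrist|tail -1|cut -c1-20
python3 - <<'E'
from lib import *
s=load("h_scene");t=load("h_top");w=load("h_wrist")
f=lambda d,x0,y0,W,H:cv2.resize(d["img"][y0:y0+H,x0:x0+W],(400,300),interpolation=2)
cv2.imwrite("pics/h_m.png",np.vstack([np.hstack([f(s,340,120,120,90),f(s,225,190,80,60)]),np.hstack([f(t,345,170,80,60),f(w,120,100,400,300)])]))
for z in(.085,.01):print(proj(s,[.6366,.205,z]))
E
```

```text
tilt to +y rad -0.0 tilt to +x 0.0005 lateral mm -0.06 F lat 0.35 torque [-0.01 -0.05 -0.03] expected +y at 0.0742*sin
t 26.05 tcp [0.6365 0.2055 0.1578] q [ 0.16  0.35  1.66 -0.    1.13 -0.05] yawz 12.1 F [-0.3  0.3 -0.8] open 0.271
shift now-axes [ 0.0028 -0.0116  0.0009]  in target axes [ 0.0028 -0.0116  0.0009]  turn [ 0.0001  0.     -0.    ]
{'time': 26.15, 'qpo
(np.float64(402.3811371625056), np.float64(185.10467123100509))
(np.float64(398.2181805712365), np.float64(206.4541909087095))
```

View pics/h_m.png

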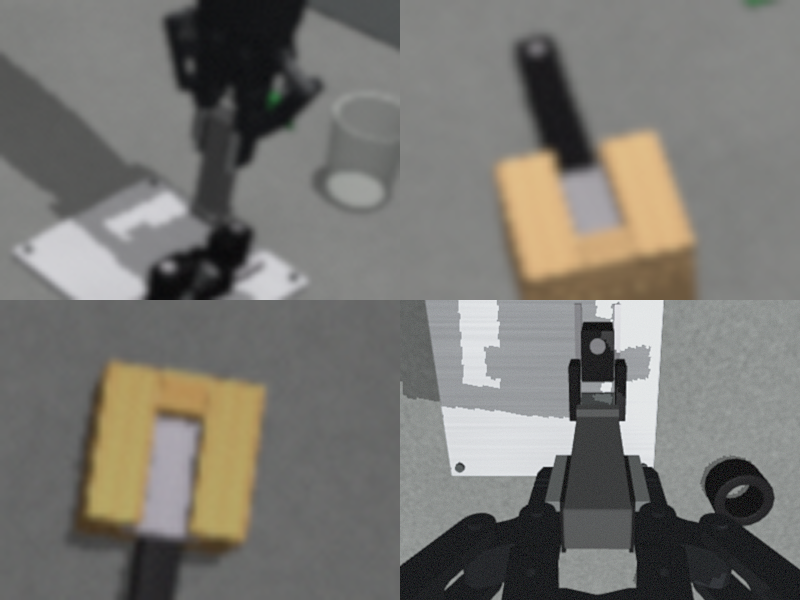

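```bash
python3 -c "
from plant import *
s=get_state();print(s['time'],abs(s['dq']).max() if hasattr(s['dq'],'max') else s['dq']);print(sign_off())"
```

```text
26.2 0.001633700378293441
the job is handed in; nothing more can be done
None
```

The scraper is in the holder and released. The locating block is out of its jaws and held upright over its seat. I handed the job in at 26.2 s of the 64 s allowed.

- **Scraper:** I pushed it blade first into the slot until the handle met the mouth, with push-back rising to about 9 N, then let go. The last pictures show the handle against the mouth and the blade lying in the slot.
- **Block:** I gripped it by the stem and rocked it about 0.2 rad to the left and to the right, which took about 6.5 N each way. It then lifted with no load beyond its own weight (force reading 2.3 N or less).
- **Final pose:** The block is within about 0.001 rad of upright and still, roughly 0.5 mm from the position where I gripped it. In the scene picture its underside is within about 1.5 pixels of where 30 mm above the jaws would put it.

I did not read the jaw openings directly; that they opened enough rests on the tilt angles and the free lift. The other things on the bench were not touched as far as the forces and pictures show, but I did not measure each of them afterwards. No checks failed or disagreed beyond 1 to 2 mm of calibration scatter.

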